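# Set the grinder head and hold the dial gauge on its burr carrier

### The job

First turn the grinder head's black adjusting knob clockwise until its pointer stands in line with the brass index clip on the scale, without moving the clip. Then lift the dial gauge out of its stand and hold it upright with its plunger tip inside the small ring marked on the burr carrier, pressed down gently so that the spring plunger is pushed about half-way in; finish while still holding it there. Do not shift the other things on the bench.

Things in the scene. Friction and masses are not known exactly. Their poses are not given: they have to be found in the camera images.
- grinder: Grinding head bolted to the bench: grey base plate 220 x 260 x 20 mm, origin: centre of its underside. In mm on it: drum, radius 54, axis x=30, y=65, topped by the flat steel burr carrier (top z=85; hub nut radius 13, to z=107); knob on a block at x=-60, y=-85, with an arc-shaped scale around its +x side (radius 63 to 95, top z=48); a loose spare burr ring at about x=-79, y=60.
- spot (a point): Centre of the marked ring (inner radius 8, outer 11 mm, with a centre dot) on the flat, level top of the steel burr carrier, 85 mm above the bench, 36 mm from the drum's axis on the side nearer to the knob. The two other marks on the carrier are slotted screw heads.
- knob_grip (a point): Point on the knob's vertical axis, 82 mm above the bench, at the height to grip. The knob is a black upright bar 42 mm long, 14 mm thick (z 59 to 89 mm), on a round skirt of radius 22 mm. This frame turns with the knob: its x axis lies along the bar, towards the pointer.
- knob (a joint): Knob angle in rad, 0 to 1.6, grows clockwise seen from above; 0.04 N m of friction, stays where it is left. At 0 its bar and pointer stand 1.1 rad anticlockwise from the grinder's +x axis.
- mark (a joint): Place of the brass index clip along the arc scale, rad, same zero, axis and direction as the knob: in line when both read the same. Starts 0.4 to 1.4 rad clockwise of the pointer. A stiff clip, not to be moved.
- pointer_tip (a point): Tip of the knob's steel pointer, 4 mm wide, level, fixed to the knob's skirt along its bar and reaching 74 mm from the knob's axis, 53 mm above the bench.
- mark_end (a point): Inner end of the brass index clip, an 8 mm wide radial bar on the arc scale, 78 to 98 mm from the knob's axis; this point is 53 mm above the bench on its centre line. In line: pointer tip 4 mm from this point, both on one ray from the knob's axis. Its x axis is radial, outwards.
- stand: Small dark steel bridge stand 70 x 70 x 62 mm high, fixed; origin at the centre of its underside. A 17 mm hole in its top plate takes the gauge's stem.
- gauge: Dial gauge, about 175 g. Upright round dial case 58 mm across, 24 mm thick, centre 38 mm above the origin, flat faces to its +-y (white dial +y): grip across the 24 mm. Origin: underside of its foot (32 x 24 x 10 mm), resting on the stand's top (z=62 mm). Below: stem 14 mm thick, 30 mm long, then the plunger; tip 52 mm below the origin when out. z up. Lift 60 mm to clear the stand.
- plunger (a joint): How far the gauge's plunger is pushed in, 0 (out) to 0.010 m (stop). Spring: 1 N to start, 500 N/m: 3.5 N at 5 mm; 6 N at the stop.
- gauge_tip (a point): Round tip (4 mm radius ball) of the plunger, its lowest point, on the gauge's z axis.
- tin: Bystander: jar, 60 mm diameter, 75 mm high; origin under its centre. It may stand nearer to or farther from the robot than the gauge stand.
- screwdriver: Bystander: screwdriver 200 mm long, lying; origin at its middle.
- jug: Bystander: steel milk jug with handle, 84 mm diameter, 100 mm high; origin under its centre.
- spraycan: Bystander: spray can 52 mm diameter, 180 mm high; origin under its centre.
- screwbox: Bystander: grey open screw box 100 x 130 x 35 mm; origin under its centre.
- portafilter: Bystander: portafilter, steel basket of 66 mm diameter at the origin, 34 mm high, black handle 165 mm out to its -x.
- burr: Bystander: spare steel burr ring, 48 mm diameter, 10 mm high, lying on the grinder's base plate; origin under its centre.
Mind the look-alikes: they are no part of the job. Of the things that look like the stand, the largest one is meant. There is more than one size of the gauge; the job needs the smaller.

How it is judged:
By the outcome, as a careful person would: the job done as asked, in the order asked, and still so for the second after the job is handed in, while the arm keeps its last pose, push and grip.
It also fails if it takes over 67 s, if anything falls off the work surface, if the arm or the gripper's body presses on something with over 40 N, if the wrist force passes 120 N, or if a joint passes its speed limit or range.

### The arm

A 6-joint arm with a two-finger parallel gripper is mounted at the origin on the work surface. World frame = base frame: x ahead of the robot, y to its left, z up, the work surface at z = 0. Lengths are in m, angles in rad, forces in N, time in s.
With the tool pointing down it reaches from about 0.35 to 0.975 m from the base axis. Payload 4.9 kg.
Tool frame: the origin (TCP) lies on the centre line of the jaws, within the pads' length; the fingertips stand manip.tip_reach ahead of it and the grasp point (between the pads) is the TCP (manip.tip_reach is the distance from the TCP to the fingertips, in m); z points along the fingers, y is the line along which they close (so a half turn about z gives the same grasp; the last joint's range is limited). The gripper opens to 85 mm and grips with 20 to 120 N. Pads are 22 mm wide; open, the fingers measure 114 mm over their backs; the gripper's body (76 mm by 85 mm) begins 54 mm behind the grasp point. The pads swing forward as they close: fully open they stand 13 mm farther back than shut.
Start: joints at [-1.31, 0.053, 1.613, -0, 1.476, -0.119], TCP at [0.232, -0.58, 0.25] pointing down, gripper open.
Joint ranges: [-3.01, 3.01], [-1.01, 2.22], [0.06, 2.58], [-1.02, 4.17], [0.09, 2.62], [-3.14, 3.14]. Speed limits (rad/s): [2.57, 2.57, 3.14, 3.14, 3.14, 3.14].

### API

Orientations are given as a unit quaternion [w, x, y, z].
In Python, from plant import manip gives the robot as it stands. The module is installed in compiled form; this text tells all that it offers.
- The arm moves only by the tool move_arm, never from a script. Its argument "rows" is a list of rows, each a list of 7 numbers: the shift along the tool's x, y, z in cm, then the turn, a rotation vector about the tool's x, y, z in degrees, then the opening, from -1 (shut) to 1 (fully open). In form: [[tx, ty, tz, ax, ay, az, jaw], ...]. A call has 1 to 20 rows; each row shifts and turns the commanded pose from where the row before left it, along the tool's axes as they then stand; what a row does not reach is not made up. A row lasts 1/12 s, in which the tool goes at most 41.7 mm and 7.16 degrees, less where a joint would pass 70% of its speed; a pose out of reach is approached as far as the arm can. A call is refused whole if a number of a shift passes 4.17 or a number of a turn 7.16, either way. A call with a gripper value outside its range is refused whole. The fingers move at their own pace and stop on an object; the grip force is fixed at half the most. Time passes only in rows, so rows that do not move let the fingers close. It gives the time, the measured TCP pose, the force, the opening and the grip force at its end, in the units of the state.
- manip.state(): the state, without advancing time (a new reading comes with each control period).
- manip.grab_frame(name): name is "scene" or "top"; returns a dict with "img" (384x512x3 uint8, blue, green, red), "mtx" (3x3 intrinsics, pixels), "R" (3x3) and "t" (3): a world point X has camera coordinates R X + t. Camera axes: x right, y down, z forward; pixel columns grow to the right and rows downward; lengths in m; the calibration is good to about 2 mm. A picture is of the moment at which its call begins. There is no depth.
- manip.job_done(): hands the job in; it is judged then, once.
The state is a dict: "time": time; "joint_pos": joint angles; "joint_vel": joint speeds; "joint_efforts": joint torques, N m; "tool_pos": TCP position; "tool_rot": TCP orientation; "contact_force": force on the tool from outside, world axes, zero at the start; "ft_torque": the same for the moment, N m; "gripper_width": opening from 0.0 (shut) to 1.0 (fully open); "grasp_force": force on a finger pad.
Only numpy, scipy, OpenCV 4.12 (cv2) and the standard library are available. Lean on these libraries where they do the work, as an engineer would, in place of code of your own. Each camera call takes 0.05 s, during which the arm holds its last target. There are 200 camera calls.

## Working session

There is one attempt and no reset: what is moved stays moved. The work goes in short steps, Python scripts to look and compute and a tool call to move; the robot and the scene stay as the last step left them, time stands still between calls to the robot, and variables do not carry over. Pictures are saved under pics/ and viewed, at most 10 in all, crops included, and the job is handed in when it is done.

Besides the shell and the picture viewer there is one more tool, called after "Request:" as a command line: name --pt "numbers of a row" for each row, then --argument value for the rest. move_arm: Moves the arm, as the interface text tells. Its arguments: {"type":"object","properties":{"rows":{"type":"array","items":{"type":"array","items":{"type":"number"}}}},"required":["rows"]}

```bash
mkdir -p pics; python3 - <<'E'
from plant import manip
import cv2,pickle
s=manip.state();print(s, manip.tip_reach)
for n in("scene","top"):
    f=manip.grab_frame(n);pickle.dump(f,open(n+".pkl","wb"))
    cv2.imwrite(f"pics/{n}0.png",cv2.resize(f["img"],(800,600),interpolation=cv2.INTER_CUBIC))
    print(n,f["mtx"].tolist(),(-f["R"].T@f["t"]).tolist(),f["R"].round(3).tolist())
E
```

```text
{'time': 0.0, 'joint_pos': array([-1.31001655e+00,  5.33373465e-02,  1.61429558e+00,  2.44050316e-06,
        1.47599115e+00, -1.19010015e-01]), 'joint_vel': array([-0.00061199, -0.00133169, -0.00035761, -0.00078819, -0.00010967,
        0.0008158 ]), 'joint_efforts': array([ 5.02538533e-04, -3.93672574e+01, -3.70183182e+01, -7.58809676e-06,
        7.04180144e-03, -1.71586845e-05]), 'tool_pos': array([ 0.23154713, -0.57989902,  0.24907413]), 'tool_rot': array([-1.01324499e-03,  9.82023595e-01,  1.88755471e-01, -7.07265787e-05]), 'contact_force': array([ 0.40367492, -0.23711287, -0.59240641]), 'ft_torque': array([-0.01120644, -0.02368598, -0.00954098]), 'grasp_force': 0.0, 'gripper_width': 1.0015329494520864} 0.019
scene [[456.3841388673271, 0.0, 251.3296073109427], [0.0, 456.3841388673271, 192.9596250018605], [0.0, 0.0, 1.0]] [1.5523369394241542, 0.5736179560159592, 1.1003291007466636] [[-0.509, 0.861, -0.002], [0.571, 0.336, -0.749], [-0.644, -0.382, -0.663]]
top [[495.78605395231676, 0.0, 246.3610038608553], [0.0, 495.78605395231676, 183.1891667269824], [0.0, 0.0, 1.0]] [0.3210471176686063, -0.01327349919477661, 1.6754580130292487] [[0.014, -1.0, 0.001], [-0.99, -0.014, -0.139], [0.139, 0.001, -0.99]]
```

View pics/scene0.png

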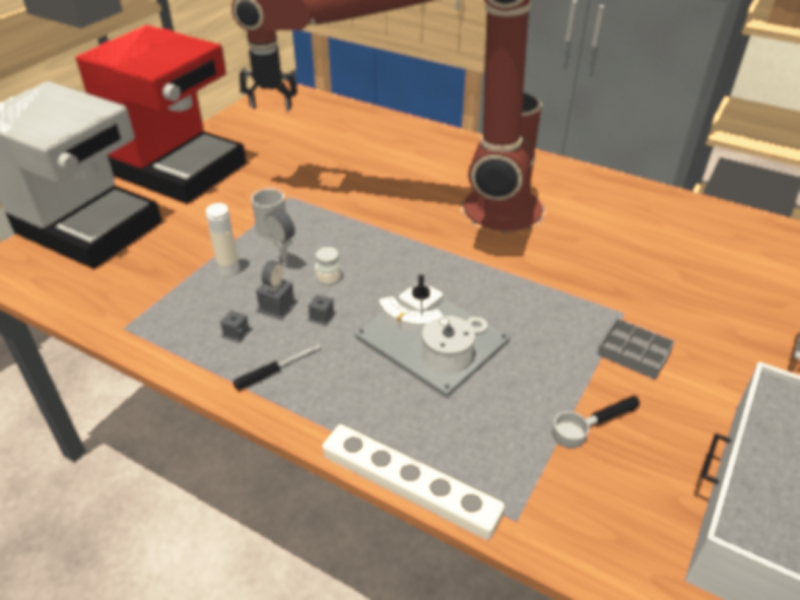

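View pics/top0.png

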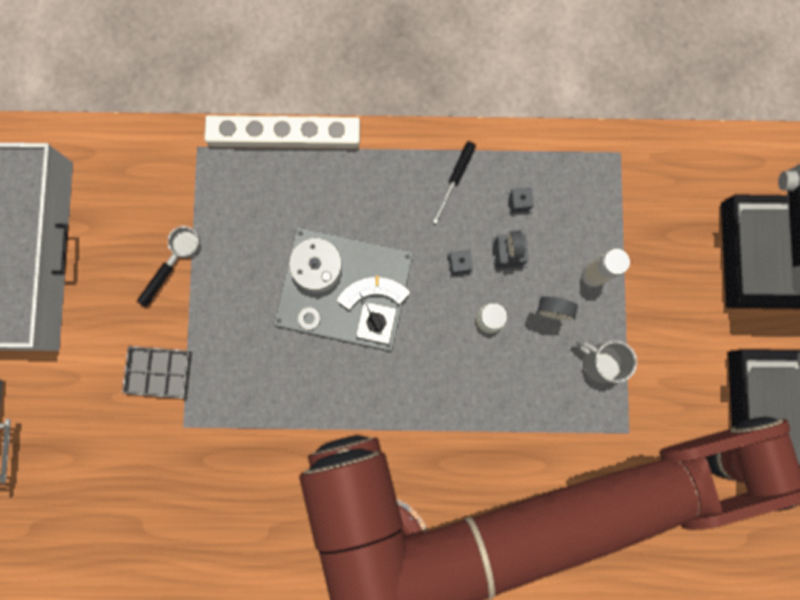

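Scene: grinder at (430,335), gauge in stand at (275,285), larger look-alike gauge at (285,245). Top: knob at (377,322), clip at (377,281), stand at (511,250). Next I'll view enlarged crops.

```bash
python3 - <<'E'
import cv2,pickle,numpy as np
t=pickle.load(open("top.pkl","rb"))["img"];s=pickle.load(open("scene.pkl","rb"))["img"]
c=lambda im,x,y,w,h,k:cv2.resize(im[y:y+h,x:x+w],None,fx=k,fy=k,interpolation=cv2.INTER_CUBIC)
cv2.imwrite("pics/t1.png",c(t,170,140,100,90,6.5))
a=c(t,280,110,80,100,5);b=c(s,130,115,80,100,5)
cv2.imwrite("pics/g1.png",np.hstack([a,b]))
E
```

```text
(no output)
```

View pics/t1.png

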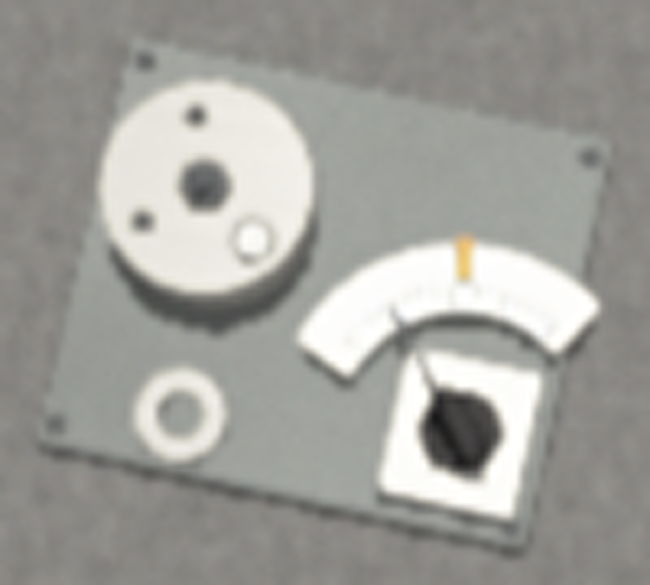

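View pics/g1.png

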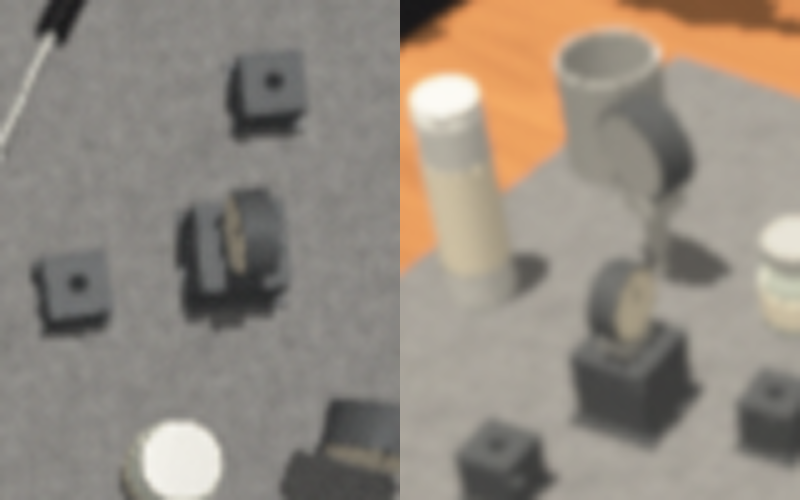

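t1: knob top centre (461,428), pointer tip (395,305), clip inner end (465,281), outer (465,238), ring (252,240), nut (205,185), plate corners (137,42),(610,147),(522,548),(40,444). g1: the gauge (smaller) sits in the large stand; I'll zoom it further while computing.

```bash
cat > h.py <<'E'
import numpy as np,pickle,cv2
from scipy.optimize import least_squares
C={n:pickle.load(open(n+".pkl","rb")) for n in("scene","top")}
def proj(n,X):
    f=C[n];c=np.atleast_2d(X)@f["R"].T+f["t"];p=c@f["mtx"].T;return p[:,:2]/p[:,2:]
def back(n,p,z):
    f=C[n];d=f["R"].T@np.linalg.inv(f["mtx"])@[p[0],p[1],1];o=-f["R"].T@f["t"];return o+d*(z-o[2])/d[2]
def uncrop(p,x,y,k): return (np.array(p,float)+.5)/k-.5+[x,y]
E
python3 - <<'E'
from h import *
U=lambda x,y:uncrop((x,y),170,140,6.5)
L=[((110,130,20),U(137,42)),((110,-130,20),U(610,147)),((-110,130,20),U(40,444)),((-110,-130,20),U(524,540)),
((30,65,85),U(207,188)),((30,65,107),U(205,180)),((-60,-85,89),U(461,428))]
P=np.array([a for a,_ in L])/1e3;Q=np.array([b for _,b in L])
def T(v,P):
    c,s=np.cos(v[2]),np.sin(v[2]);return np.asarray(P)@np.array([[c,-s,0],[s,c,0],[0,0,1]]).T+[v[0],v[1],0]
r=least_squares(lambda v:(proj("top",T(v,P))-Q).ravel(),[.5,.05,-.2]);v=r.x
print(v,np.degrees(v[2]),r.fun.reshape(-1,2).round(2).tolist())
K=T(v,[[-.06,-.085,.082]])[0];D=T(v,[[.03,.065,.085]])[0]
print("knob",K,"drum",D)
for nm,p in(("tip",(395,305)),("clip_in",(465,281)),("clip_out",(465,238))):
    X=back("top",U(*p),.053);d=X-K;print(nm,X,np.hypot(*d[:2]),np.degrees(np.arctan2(d[1],d[0])))
S=back("top",U(252,240),.085);print("spot",S,np.hypot(*(S-D)[:2]))
print("knob scene pix",proj("scene",K+[0,0,.007]),"spot",proj("scene",S))
c=lambda im,x,y,w,h,k:cv2.resize(im[y:y+h,x:x+w],None,fx=k,fy=k,interpolation=cv2.INTER_CUBIC)
cv2.imwrite("pics/g2.png",np.hstack([c(C["top"]["img"],312,140,30,40,13),c(C["scene"]["img"],160,160,30,40,13)]))
cv2.imwrite("pics/s2.png",c(C["scene"]["img"],225,170,105,85,7.5))
E
```

```text
[ 0.5474766   0.07737652 -0.19954095] -11.432854391634175 [[-0.81, -0.9], [1.06, -1.14], [-0.82, 0.17], [0.63, 1.89], [0.06, 0.05], [-0.24, 0.13], [0.12, -0.3]]
knob [0.47181849 0.00595628 0.082     ] drum [0.58976559 0.13514019 0.085     ]
tip [0.53643952 0.04126006 0.053     ] 0.07363582485197091 28.64867643449262
clip_in [0.54924836 0.00590206 0.053     ] 0.07742989156383781 -0.04012143045714265
clip_out [0.5713649  0.00624353 0.053     ] 0.09954682581562001 0.1653332898430103
spot [0.56391837 0.11217321 0.085     ] 0.03457687880652555
knob scene pix [[269.55594018 178.20607045]] spot [[284.43694168 205.29518272]]
```

View pics/g2.png

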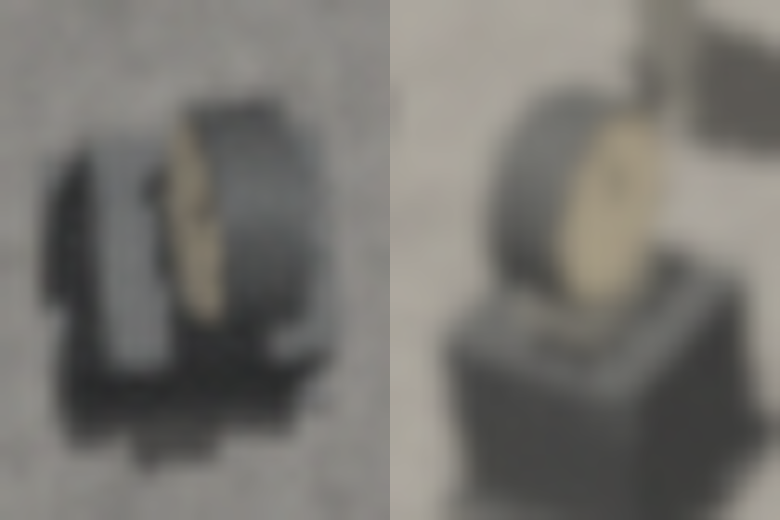

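View pics/s2.png

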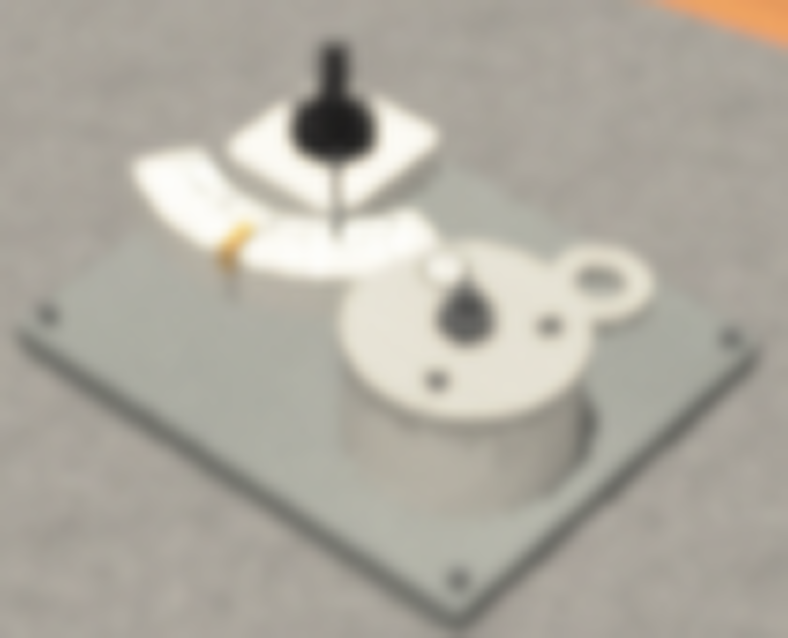

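g2: dial ellipse in top spans x 165–227, y 112–322; in scene x 555–667, y 105–315. s2: pointer tip (338,238), clip from (245,226) to (229,264), ring (445,268), carrier centre (467,330).

```bash
cat > fit.py <<'E'
from h import *
U=lambda x,y:uncrop((x,y),170,140,6.5)
W=lambda x,y:uncrop((x,y),225,170,7.5)
def T(v,P):
    c,s=np.cos(v[2]),np.sin(v[2]);return np.asarray(P)@np.array([[c,-s,0],[s,c,0],[0,0,1]]).T+[v[0],v[1],0]
def pts(v):
    k=lambda a,r,z:(-.06+r*np.cos(a),-.085+r*np.sin(a),z)
    q=(.03+.036*np.cos(v[5]),.065+.036*np.sin(v[5]),.085)
    A=T(v,[(.11,.13,.02),(.11,-.13,.02),(-.11,.13,.02),(.03,.065,.085),k(0,0,.089),k(v[3],.074,.053),k(v[4],.078,.053),k(v[4],.098,.053),q])
    B=T(v,[(.03,.065,.085),k(v[3],.074,.053),k(v[4],.078,.053),k(v[4],.098,.053),q,(.11,.13,.02),(-.11,.13,.02),(.11,-.13,.02)])
    return A,B
QA=np.array([U(*p) for p in[(137,42),(610,147),(40,444),(207,188),(461,428),(395,305),(465,281),(465,238),(252,240)]])
QB=np.array([W(*p) for p in[(467,330),(338,238),(245,226),(229,264),(445,268),(455,622),(760,345),(18,330)]])
def f(v):
    A,B=pts(v);return np.r_[(proj("top",A)-QA).ravel(),(proj("scene",B)-QB).ravel()]
r=least_squares(f,[.547,.077,-.2,.7,.2,-1.5],loss="soft_l1",f_scale=.5);v=r.x
if __name__=="__main__":
    print(v,f(v).reshape(-1,2).round(2).tolist());A,B=pts(v);print("knob",A[4],"spot",A[8],"ang tip,clip deg",np.degrees(v[2]+v[3:5]))
    th=np.linspace(0,2*np.pi,200)
    def g(w):
        P=np.c_[w[4]*np.cos(th),np.full(200,.012),w[3+0*1]*0+w[4]*np.sin(th)+w[3]]
        X=T(w[:3],P);a,b=proj("top",X),proj("scene",X);e=lambda a:np.r_[a.min(0),a.max(0)]
        return np.r_[e(a)-np.r_[uncrop((165,112),312,140,13),uncrop((227,322),312,140,13)],e(b)-np.r_[uncrop((555-390,105),160,160,13),uncrop((667-390,315),160,160,13)],(w[3]-.1)/.002]
    r=least_squares(g,[.63,-.27,.1,.1,.027]);print("gauge",r.x,np.degrees(r.x[2]),r.fun.round(2))
    from plant import manip;print(manip.state()["tool_pos"])
E
python3 fit.py
```

```text
[ 0.54874748  0.07732088 -0.20406909  0.71786702  0.20101268 -2.22148125] [[-0.6, -1.4], [1.19, -1.31], [-0.9, -0.41], [0.15, -0.42], [0.03, -0.6], [-0.41, -0.24], [-0.02, -0.46], [0.09, 0.18], [0.28, -0.06], [-0.04, -0.77], [-0.19, -0.85], [0.89, -0.61], [0.05, -2.25], [0.26, -0.06], [0.6, -1.8], [0.89, -1.3], [-0.43, -1.66]]
knob [0.47276675 0.00624397 0.089     ] spot [0.56413886 0.11126192 0.085     ] ang tip,clip deg [29.43845286 -0.17511945]
gauge [ 0.63593733 -0.2822721   0.1688076   0.09989012  0.02787919] 9.671963095815663 [ 0.55 -0.64 -0.09  0.27  0.7   0.21 -0.11 -0.21 -0.05]
[ 0.23156342 -0.57996253  0.24922339]
```

Request:
move_arm --pt "0 0 0 0 0 -7.1 0.2" --pt "3.09 -2.48 0 0 0 0 0.2" --pt "3.09 -2.48 0 0 0 0 0.2" --pt "3.09 -2.48 0 0 0 0 0.2" --pt "3.09 -2.48 0 0 0 0 0.2" --pt "3.09 -2.48 0 0 0 0 0.2" --pt "3.09 -2.48 0 0 0 0 0.2" --pt "3.09 -2.48 0 0 0 0 0.2" --pt "3.09 -2.48 0 0 0 0 0.2" --pt "3.09 -2.48 0 0 0 0 0.2" --pt "3.09 -2.48 0 0 0 0 0.2" --pt "3.09 -2.48 0 0 0 0 0.2" --pt "3.09 -2.48 0 0 0 0 0.2" --pt "3.09 -2.48 0 0 0 0 0.2" --pt "3.09 -2.48 0 0 0 0 0.2" --pt "3.09 -2.48 0 0 0 0 0.2" --pt "3.09 -2.48 0 0 0 0 0.2" --pt "0 0 0 0 0 0 0.2" --pt "0 0 0 0 0 0 0.2"

```text
time: 1.68
tool_pos: [0.4731, 0.0076, 0.2497]
tool_rot: [-0.0, 0.968, 0.251, -0.001]
contact_force: [0.7, 0.3, 0.1]
gripper_width: 0.601
grasp_force: 0.0
```

```bash
cat > d.py <<'E'
import numpy as np,sys
from scipy.spatial.transform import Rotation as R
from plant import manip
def d(target,yaw=None):
    s=manip.state();q=s["tool_rot"];M=R.from_quat(np.r_[q[1:],q[0]]).as_matrix()
    print("t",round(s["time"],2),"pos",s["tool_pos"].round(4),"yaw",np.degrees(np.arctan2(M[1,0],M[0,0])).round(2),"zax",M[:,2].round(4),"F",s["contact_force"].round(2),"w",round(s["gripper_width"],3),"gf",round(s["grasp_force"],2),"q",s["joint_pos"].round(2))
    print("tool delta cm",(M.T@(np.array(target)-s["tool_pos"])*100).round(2))
if __name__=="__main__": d([float(a) for a in sys.argv[1:4]])
E
python3 d.py .472 .006 .082
```

```text
t 1.68 pos [0.4731 0.0076 0.2497] yaw 29.12 zax [-0.0014 -0.     -1.    ] F [0.73 0.31 0.11] w 0.601 gf 0.0 q [-0.14 -0.32  1.95 -0.    1.51  0.92]
tool delta cm [-0.16  0.1  16.77]
```

Request:
move_arm --pt "-0.1 0.1 3.3 0 0 0 0.2" --pt "0 0 3.3 0 0 0 0.2" --pt "0 0 3.3 0 0 0 0.2" --pt "0 0 3.3 0 0 0 0" --pt "0 0 2.0 0 0 0 -0.2" --pt "0 0 1.5 0 0 0 -0.2" --pt "0 0 0 0 0 0 -0.2" --pt "0 0 0 0 0 0 -1" --pt "0 0 0 0 0 0 -1" --pt "0 0 0 0 0 0 -1" --pt "0 0 0 0 0 0 -1" --pt "0 0 0 0 0 0 -1" --pt "0 0 0 0 0 0 -1"

```text
time: 2.77
tool_pos: [0.4724, 0.0045, 0.0841]
tool_rot: [-0.0, 0.968, 0.249, -0.0]
contact_force: [-4.5, 2.8, 0.0]
gripper_width: 0.151
grasp_force: 59.7
```

```bash
python3 d.py .472 .006 .082
```

```text
t 2.77 pos [0.4724 0.0045 0.0841] yaw 28.86 zax [-8.e-04  4.e-04 -1.e+00] F [-4.49  2.8   0.01] w 0.151 gf 59.72 q [-0.15 -0.15  2.1   0.    1.19  0.92]
tool delta cm [ 0.03 -0.15  0.21]
```

Request:
move_arm --pt "0 0 0 0 0 3 -1" --pt "0 0 0 0 0 3 -1" --pt "0 0 0 0 0 4 -1" --pt "0 0 0 0 0 4 -1" --pt "0 0 0 0 0 4 -1" --pt "0 0 0 0 0 4 -1" --pt "0 0 0 0 0 4 -1" --pt "0 0 0 0 0 3 -1" --pt "0 0 0 0 0 0 -1" --pt "0 0 0 0 0 0 -1" --pt "0 0 0 0 0 0 -0.2" --pt "0 0 0 0 0 0 -0.2" --pt "0 0 0 0 0 0 -0.2" --pt "0 0 -3 0 0 0 -0.2" --pt "0 0 -4 0 0 0 0" --pt "0 0 -4 0 0 0 0" --pt "0 0 -4 0 0 0 0" --pt "0 -4 0 0 0 0 0" --pt "0 -4 0 0 0 0 0" --pt "0 0 0 0 0 0 0"

```text
time: 4.43
tool_pos: [0.4738, 0.0887, 0.2359]
tool_rot: [-0.001, 1.0, 0.001, 0.002]
contact_force: [-1.1, 0.3, -0.6]
gripper_width: 0.498
grasp_force: 0.0
```

```bash
python3 - <<'E'
from d import d
from plant import manip
d([.636,-.282,.3])
import cv2,pickle,numpy as np
I=[]
for n,(x,y,w,h) in(("top",(190,150,80,80)),("scene",(230,165,80,80))):
    im=manip.grab_frame(n)["img"];I.append(cv2.resize(im[y:y+h,x:x+w],(400,400),interpolation=cv2.INTER_CUBIC))
cv2.imwrite("pics/k.png",np.hstack(I))
E
```

```text
t 4.43 pos [0.4738 0.0887 0.2359] yaw 0.14 zax [ 0.005   0.0026 -1.    ] F [-1.1   0.32 -0.55] w 0.498 gf 0.0 q [ 0.03 -0.3   1.96  0.    1.48  1.6 ]
tool delta cm [16.17 37.09 -6.42]
```

View pics/k.png

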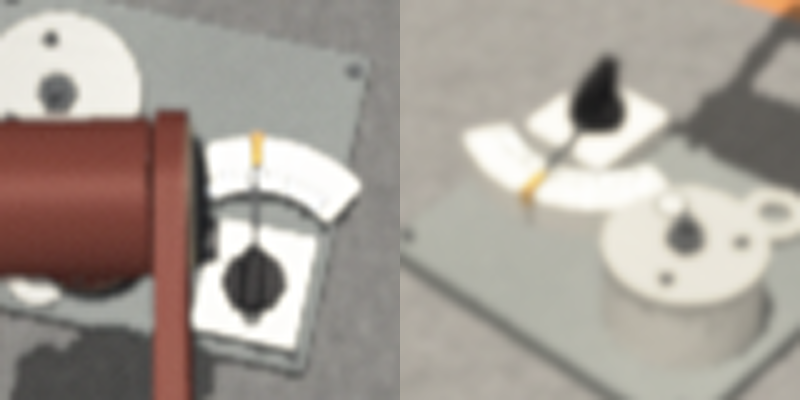

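The pointer (256) now lines up with the clip (257) in the top view, and in the scene view too. Now the gauge.

Request:
move_arm --pt "0 0 0 0 0 -4.8 0.4" --pt "0 0 0 0 0 -4.8 0.4" --pt "0.97 3.93 0 0 0 0 0.4" --pt "0.97 3.93 0 0 0 0 0.4" --pt "0.97 3.93 0 0 0 0 0.4" --pt "0.97 3.93 0 0 0 0 0.4" --pt "0.97 3.93 0 0 0 0 0.4" --pt "0.97 3.93 0 0 0 0 0.4" --pt "0.97 3.93 0 0 0 0 0.4" --pt "0.97 3.93 0 0 0 0 0.4" --pt "0.97 3.93 0 0 0 0 0.4" --pt "0.97 3.93 0 0 0 0 0.4" --pt "0 0 0 0 0 0 0.4" --pt "0 0 0 0 0 0 0.4" --pt "0 0 0 0 0 0 0.4"

```text
time: 5.78
tool_pos: [0.6325, -0.2885, 0.2327]
tool_rot: [-0.0, 0.997, 0.082, -0.0]
contact_force: [0.2, 1.0, 0.0]
gripper_width: 0.701
grasp_force: 0.0
```

```bash
python3 d.py .636 -.282 .103
```

```text
t 5.78 pos [ 0.6325 -0.2885  0.2327] yaw 9.36 zax [-9.e-04  5.e-04 -1.e+00] F [0.15 0.95 0.02] w 0.701 gf 0.0 q [-0.53  0.23  1.45 -0.    1.46  0.87]
tool delta cm [ 0.46 -0.57 12.97]
```

Request:
move_arm --pt "0.45 -0.55 0 0 0 0 0.4" --pt "0 0 3.5 0 0 0 0.4" --pt "0 0 3 0 0 0 0.4" --pt "0 0 2.5 0 0 0 0.4" --pt "0 0 2 0 0 0 0.4" --pt "0 0 1 0 0 0 0.4" --pt "0 0 0.8 0 0 0 0.4" --pt "0 0 0 0 0 0 0.4" --pt "0 0 0 0 0 0 0.4"

```text
time: 6.53
tool_pos: [0.6374, -0.2809, 0.1066]
tool_rot: [0.0, 0.997, 0.083, 0.001]
contact_force: [-0.7, 0.8, 0.7]
gripper_width: 0.707
grasp_force: 0.0
```

```bash
python3 - <<'E'
from d import d
from plant import manip
d([.636,-.282,.103])
import cv2,numpy as np
I=[]
for n,(x,y,w,h) in(("top",(292,125,70,70)),("scene",(140,140,70,70))):
    im=manip.grab_frame(n)["img"];I.append(cv2.resize(im[y:y+h,x:x+w],(400,400),interpolation=cv2.INTER_CUBIC))
cv2.imwrite("pics/gr.png",np.hstack(I))
E
```

```text
t 6.53 pos [ 0.6374 -0.2809  0.1066] yaw 9.5 zax [ 1.4e-03 -8.0e-04 -1.0e+00] F [-0.68  0.77  0.72] w 0.707 gf 0.0 q [-0.52  0.33  1.54  0.    1.26  0.88]
tool delta cm [-0.15  0.08  0.36]
```

View pics/gr.png

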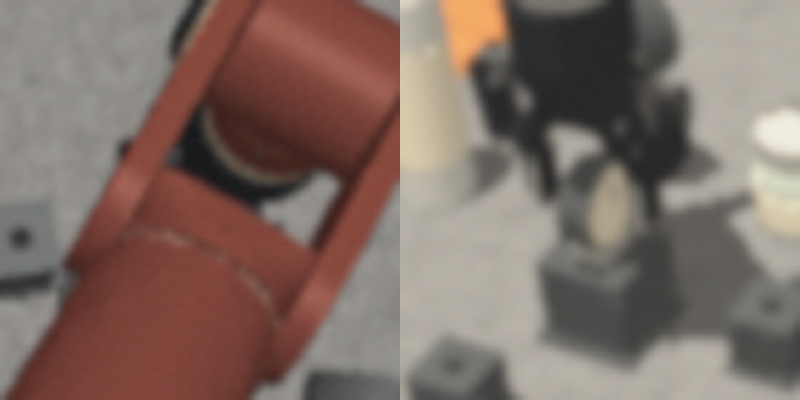

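Fingers at (545,190) and (652,215) straddle the case at (600,200). Close on it.

Request:
move_arm --pt "0 0 0.2 0 0 0 0.2" --pt "0 0 0 0 0 0 0" --pt "0 0 0 0 0 0 -0.2" --pt "0 0 0 0 0 0 -0.4" --pt "0 0 0 0 0 0 -1" --pt "0 0 0 0 0 0 -1" --pt "0 0 0 0 0 0 -1" --pt "0 0 0 0 0 0 -1"

```text
time: 7.3
tool_pos: [0.637, -0.2814, 0.1037]
tool_rot: [0.0, 0.997, 0.082, 0.0]
contact_force: [-1.4, -0.7, 2.3]
gripper_width: 0.274
grasp_force: 58.9
```

```bash
python3 d.py .636 -.282 .103
```

```text
t 7.3 pos [ 0.637  -0.2814  0.1037] yaw 9.46 zax [ 5.e-04 -4.e-04 -1.e+00] F [-1.36 -0.72  2.27] w 0.274 gf 58.94 q [-0.52  0.34  1.54 -0.    1.26  0.88]
tool delta cm [-0.1   0.04  0.07]
```

Request:
move_arm --pt "0 0 -0.5 0 0 0 -1" --pt "0 0 -1 0 0 0 -1" --pt "0 0 -1.5 0 0 0 -1" --pt "0 0 -2 0 0 0 -1" --pt "0 0 -2 0 0 0 -1" --pt "0 0 -2 0 0 0 -1" --pt "0 0 -2 0 0 0 -1" --pt "0 0 -2 0 0 0 -1" --pt "0 0 -1 0 0 0 -1" --pt "0 0 0 0 0 0 -1" --pt "0 0 0 0 0 0 -1"

```text
time: 8.22
tool_pos: [0.6369, -0.2812, 0.2442]
tool_rot: [0.0, 0.997, 0.082, 0.001]
contact_force: [-0.5, -1.0, -1.5]
gripper_width: 0.272
grasp_force: 59.3
```

```bash
python3 d.py .564 .1117 .24
```

```text
t 8.22 pos [ 0.6369 -0.2812  0.2442] yaw 9.46 zax [ 1.2e-03 -6.0e-04 -1.0e+00] F [-0.47 -0.97 -1.51] w 0.272 gf 59.34 q [-0.52  0.22  1.44  0.    1.48  0.88]
tool delta cm [ -0.74 -39.96   0.39]
```

Request:
move_arm --pt "-0.06 -1.0 0 0 0 0 -1" --pt "-0.06 -2 0 0 0 0 -1" --pt "-0.06 -3 0 0 0 0 -1" --pt "-0.06 -3.4 0 0 0 0 -1" --pt "-0.06 -3.4 0 0 0 0 -1" --pt "-0.06 -3.4 0 0 0 0 -1" --pt "-0.06 -3.4 0 0 0 0 -1" --pt "-0.06 -3.4 0 0 0 0 -1" --pt "-0.06 -3.4 0 0 0 0 -1" --pt "-0.06 -3.4 0 0 0 0 -1" --pt "-0.06 -3.4 0 0 0 0 -1" --pt "-0.06 -3 0 0 0 0 -1" --pt "-0.06 -2 0 0 0 0 -1" --pt "0 -1.2 0 0 0 0 -1" --pt "0 0 0 0 0 0 -1" --pt "0 0 0 0 0 0 -1" --pt "0 0 0 0 0 0 -1"

```text
time: 9.63
tool_pos: [0.5641, 0.1054, 0.2425]
tool_rot: [0.0, 0.997, 0.082, -0.001]
contact_force: [-0.7, -1.1, -1.8]
gripper_width: 0.274
grasp_force: 59.5
```

```bash
python3 d.py .564 .1117 .1837
```

```text
t 9.63 pos [0.5641 0.1054 0.2425] yaw 9.42 zax [-1.2e-03 -6.0e-04 -1.0e+00] F [-0.7  -1.13 -1.78] w 0.274 gf 59.45 q [ 0.06 -0.06  1.74 -0.    1.46  1.46]
tool delta cm [ 0.1  -0.62  5.88]
```

Correct sideways, then lower until the tip is ~5 mm over the carrier, and look.

Request:
move_arm --pt "0.1 -0.6 0 0 0 0 -1" --pt "0 0 2 0 0 0 -1" --pt "0 0 2 0 0 0 -1" --pt "0 0 1.2 0 0 0 -1" --pt "0 0 0.2 0 0 0 -1" --pt "0 0 0 0 0 0 -1" --pt "0 0 0 0 0 0 -1"

```text
time: 10.22
tool_pos: [0.5649, 0.112, 0.1901]
tool_rot: [0.0, 0.997, 0.082, 0.0]
contact_force: [-0.1, -0.7, -1.6]
gripper_width: 0.271
grasp_force: 59.4
```

```bash
python3 - <<'E'
from d import d
from plant import manip
d([.564,.1117,.1737])
import cv2,numpy as np
from fit import *
im=manip.grab_frame("scene")["img"];x,y=255,170
print("spot crop px",(proj("scene",pts(v)[1][4])-[x,y]+.5)*12-.5)
s=manip.state();print("exp tip",(proj("scene",s["tool_pos"]-[0,0,.0937])-[x,y]+.5)*12-.5)
cv2.imwrite("pics/p1.png",cv2.resize(im[y:y+50,x:x+65],None,fx=12,fy=12,interpolation=cv2.INTER_CUBIC))
E
```

```text
t 10.22 pos [0.5649 0.112  0.1901] yaw 9.43 zax [ 1.e-03  1.e-04 -1.e+00] F [-0.09 -0.65 -1.64] w 0.271 gf 59.42 q [ 0.07 -0.02  1.79 -0.    1.37  1.47]
tool delta cm [-0.09  0.02  1.64]
spot crop px [[355.38355903 428.35680649]]
exp tip [[358.43274003 399.12992015]]
```

View pics/p1.png

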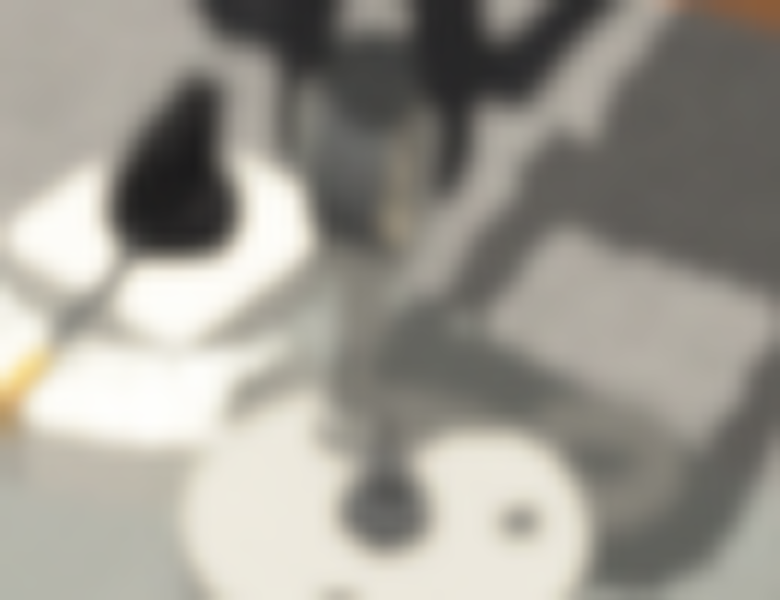

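Gauge hangs upright, stem at column ~362 vs expected 358; pointer and clip still in line. Descend.

Request:
move_arm --pt "0 0 0.5 0 0 0 -1" --pt "0 0 0.4 0 0 0 -1" --pt "0 0 0.1 0 0 0 -1" --pt "0 0 0 0 0 0 -1" --pt "0 0 0 0 0 0 -1"

```text
time: 10.68
tool_pos: [0.5643, 0.1123, 0.1792]
tool_rot: [0.0, 0.997, 0.083, -0.0]
contact_force: [-0.3, -0.4, -2.6]
gripper_width: 0.274
grasp_force: 59.4
```

```bash
python3 d.py .565 .112 .1737
```

```text
t 10.68 pos [0.5643 0.1123 0.1792] yaw 9.46 zax [-2.e-04 -1.e-04 -1.e+00] F [-0.33 -0.38 -2.62] w 0.274 gf 59.42 q [ 0.07 -0.01  1.8  -0.    1.35  1.47]
tool delta cm [0.07 0.04 0.55]
```

Request:
move_arm --pt "0 0 0.15 0 0 0 -1" --pt "0 0 0.15 0 0 0 -1" --pt "0 0 0 0 0 0 -1" --pt "0 0 0 0 0 0 -1" --pt "0 0 0 0 0 0 -1"

```text
time: 11.1
tool_pos: [0.5646, 0.1123, 0.1768]
tool_rot: [-0.0, 0.997, 0.082, 0.0]
contact_force: [0.4, -0.3, 0.1]
gripper_width: 0.276
grasp_force: 59.5
```

```bash
python3 - <<'E'
from d import d
from plant import manip
import numpy as np
d([.564,.112,.1737])
F=[]
for i in range(12): manip.grab_frame("scene");F.append(np.r_[manip.state()["contact_force"],manip.state()["tool_pos"][2]])
print(np.mean(F,0),np.std(F,0))
E
```

```text
t 11.1 pos [0.5646 0.1123 0.1768] yaw 9.46 zax [ 8.e-04  1.e-04 -1.e+00] F [ 0.38 -0.27  0.06] w 0.276 gf 59.47 q [ 0.07 -0.01  1.8   0.    1.35  1.47]
tool delta cm [-0.06  0.02  0.31]
[0.37442494 0.15047377 0.3594793  0.17651526] [5.27213518e-01 5.97255055e-01 2.87346122e-01 1.00500782e-04]
```

2.1 N ≈ 2.2 mm pushed, agreeing with the height; go 3 mm further.

Request:
move_arm --pt "0 0 0.15 0 0 0 -1" --pt "0 0 0.15 0 0 0 -1" --pt "0 0 0 0 0 0 -1" --pt "0 0 0 0 0 0 -1" --pt "0 0 0 0 0 0 -1"

```text
time: 12.12
tool_pos: [0.5645, 0.1122, 0.1736]
tool_rot: [-0.0, 0.997, 0.082, 0.0]
contact_force: [0.8, -0.1, 1.5]
gripper_width: 0.274
grasp_force: 59.7
```

```bash
python3 - <<'E'
from d import d
from plant import manip
import numpy as np,cv2
d([.564,.112,.1737])
F=[]
for i in range(12): f=manip.grab_frame("scene");F.append(np.r_[manip.state()["contact_force"],manip.state()["tool_pos"]])
print(np.mean(F,0))
x,y=250,150
c=cv2.resize(f["img"][y:y+75,x:x+80],None,fx=8,fy=8,interpolation=cv2.INTER_CUBIC)
c=cv2.LUT(c,(255*(np.arange(256)/255)**.6).astype(np.uint8))
cv2.imwrite("pics/fin.png",c)
E
```

```text
t 12.12 pos [0.5645 0.1122 0.1736] yaw 9.46 zax [ 4.e-04  0.e+00 -1.e+00] F [ 0.85 -0.14  1.54] w 0.274 gf 59.68 q [ 0.07 -0.01  1.8   0.    1.34  1.47]
tool delta cm [-0.05  0.02 -0.01]
[0.83538192 0.24839499 1.64835659 0.56443853 0.1122518  0.17343316]
```

View pics/fin.png

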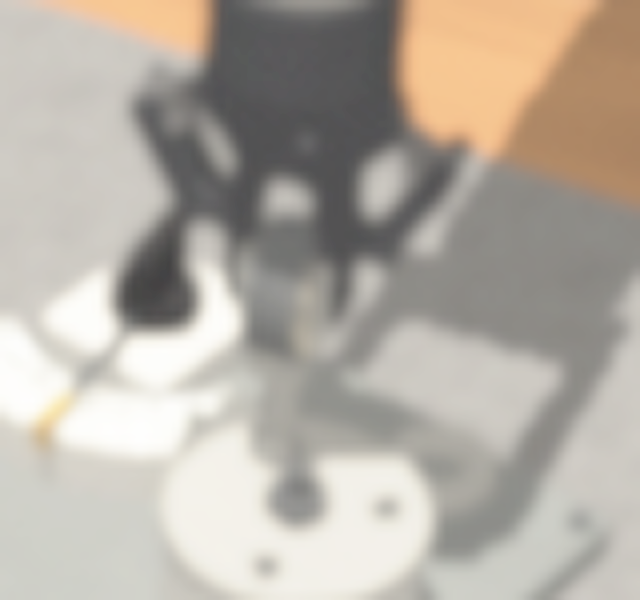

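The gauge stands upright on the ring, with the pointer still in line with the clip at (60,410). About 3.4 N puts the plunger about 5 mm in. Handing in.

```bash
python3 -c "
from plant import manip
print(manip.job_done())"
```

```text
the job is handed in; nothing more can be done
None
```

I've handed the job in at about 13 s of robot time: the knob pointer is in line with the brass clip, and the gauge is held upright on the marked ring with its plunger about 5 mm in (about 3.4 N). The arm hid the tip in the last pictures, so its place inside the ring comes from measurement (good to about 2 mm), not from sight.

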